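# Push the round lamp module home in the V-stop

### The job

Push the round finned lamp module along the bench into the aluminium V-shaped stop until it sits fully home against both rails. Keep it standing on the bench the whole way (do not lift or tip it), leave the square lamp module and the solder spool where they stand, and let go at the end.

Things in the scene. Friction and masses are not known exactly. Their poses are not given: they have to be found in the camera images.
- lamp_mid (a point): Centre, half-way up, of the round lamp module: upright aluminium cylinder 64 mm in diameter, 34 mm tall, thin cooling fins round its side, a round green circuit board with six LEDs (3 mm more) on top. It stands loose on the bench (z = 0) and slides easily, 0.15 to 0.3 kg. z up; its yaw does not matter.
- seat (a point): Where the round module's centre (17 mm up) lies when fully home in the V-stop, fixed on the bench: two bare aluminium rails 142 x 16 x 24 mm (tall), each 45 deg from the middle line, inner faces 32 mm from this point, no floor between. Axes turn with it: -y points out of the open mouth (215 mm wide, 60 mm away), +y to the closed end and a clamp (50 to 165 mm off, 90 mm tall); z up.
- square_mid (a point): Bystander. Centre, half-way up, of the square lamp module: finned aluminium block 56 x 56 x 34 mm with a square green circuit board on top; loose on the bench. Its x and y axes run along its sides.
- spool_mid (a point): Bystander. Centre, half-way up, of the solder spool standing on its flange: grey plastic flanges 60 mm in diameter, metal-coloured winding between, 44 mm tall overall; loose on the bench. z axis up.

How it is judged:
At the end, for the whole second after the job is handed in: The round lamp module stands upright on the bench in the V-stop, its centre within 10 mm of the fully home point, and the square module and the spool are within 20 mm of where they started (horizontal distance between lamp_mid and seat below 0.01 m and height (world z) of lamp_mid below 0.022 m and angle between lamp_mid's own z axis and vertical below 0.1 rad and distance of each of square_mid, spool_mid from where it was at the start of the episode below 0.02 m); the robot touches nothing.
It fails at once if the round lamp module is lifted more than 15 mm off the bench (height (world z) of lamp_mid above 0.032 m).
It fails at once if the round lamp module is tipped by more than 20 degrees (angle between lamp_mid's own z axis and vertical above 0.35 rad).
It fails at once if the square module is moved by more than 20 mm (distance of square_mid from where it was at the start of the episode above 0.02 m).
It fails at once if the solder spool is moved by more than 20 mm (distance of spool_mid from where it was at the start of the episode above 0.02 m).
It also fails if it takes over 37 s, if anything falls off the work surface, if the arm or the gripper's body presses on something with over 40 N, if the wrist force passes 120 N, or if a joint passes its speed limit or range.

### The arm

A 6-joint arm with a two-finger parallel gripper is mounted at the origin on the work surface. World frame = base frame: x ahead of the robot, y to its left, z up, the work surface at z = 0. Lengths are in m, angles in rad, forces in N, time in s.
With the tool pointing down it reaches from about 0.35 to 0.85 m from the base axis. Payload 8.1 kg.
Tool frame: the origin (TCP) lies on the centre line of the jaws, within the pads' length; the fingertips stand finger_overhang ahead of it and the grasp point (between the pads) lies 8 mm behind it (finger_overhang is the distance from the TCP to the fingertips, in m); z points along the fingers, y is the line along which they close (so a half turn about z gives the same grasp; the last joint's range is limited). The gripper opens to 93 mm and grips with 3 to 60 N. Pads are 15 mm wide; open, the fingers measure 128 mm over their backs; the gripper's body (75 mm by 188 mm) begins 65 mm behind the grasp point.
Start: joints at [1.021, 0.13, 1.488, -0, 1.523, -0.085], TCP at [0.269, 0.536, 0.23] pointing down, gripper open.
Joint ranges: [-2.96, 2.96], [-0.89, 2.26], [0.02, 2.5], [-1.34, 4.48], [0, 2.73], [-2.66, 2.66]. Speed limits (rad/s): [2.39, 2.39, 2.79, 3.14, 3.14, 3.14].

### API

Orientations are given as a unit quaternion [w, x, y, z].
In Python, from plant import state, camera, close_job, finger_overhang gives the robot as it stands.
- The arm moves only by the shell command python3 -m pendant 'ROWS' [OPENING]. ROWS is a JSON object of lists of equal length, an entry for each row: "delta_pos": the shift along the tool's x, y, z in mm, a list of three; "yaw": the turn about the tool's z in rad. In form: {"delta_pos": [[dx, dy, dz], ...], "yaw": [yaw, ...]}. A call has 1 to 5 rows; each row is the pose to reach, as a shift and turn from the pose commanded when the call began, along the tool's axes at that moment; what a row does not reach only later rows make up. A row lasts 1/10 s, in which the tool goes at most 50 mm and 8.59 degrees, less where a joint would pass 70% of its speed; a pose out of reach is approached as far as the arm can. A call with a gripper value outside its range is refused whole. OPENING is the opening, from -1 (shut) to 1 (fully open), set as the call begins (- or left out, the last holds). The fingers move at their own pace and stop on an object; the grip force is fixed at half the most. Time passes only in rows, so rows that repeat a pose let the fingers close. It gives the time, the measured TCP pose, the force, the opening and the grip force at its end, in the units of the state.
- state(): the state, without advancing time (a new reading comes with each control period).
- camera(name): name is "scene" or "top" or "wrist"; returns a dict with "frame" (480x640x3 uint8, red, green, blue), "z_map" (480x640 float32, m along the optical axis (not along the pixel's ray), 0 where there is no reading), "mtx" (3x3 intrinsics, pixels), "R" (3x3) and "t" (3): a world point X has camera coordinates R X + t. Camera axes: x right, y down, z forward; pixel columns grow to the right and rows downward; lengths in m; the calibration is good to about 2 mm. A picture is of the moment at which its call begins.
- close_job(): hands the job in; it is judged then, once.
The state is a dict: "time": time; "qpos": joint angles; "qd": joint speeds; "effort": joint torques, N m; "tool_pos": TCP position; "orientation": TCP orientation; "force": force on the tool from outside, world axes, zero at the start; "wrist_torque": the same for the moment, N m; "width": finger opening in m; "grasp_force": force on a finger pad.
Only numpy, scipy, OpenCV 4.12 (cv2) and the standard library are available. Lean on these libraries where they do the work, as an engineer would, in place of code of your own. Each camera call takes 0.05 s, during which the arm holds its last target. There are 200 camera calls.

## Working session

There is one attempt and no reset: what is moved stays moved. The work goes in short steps, Python scripts to look and compute and a shell command to move; the robot and the scene stay as the last step left them, time stands still between calls to the robot, and variables do not carry over. Pictures are saved under pics/ and viewed, at most 10 in all, crops included, and the job is handed in when it is done.

```bash
mkdir -p pics; python3 - <<'E'
from plant import state,camera,finger_overhang
import cv2,numpy as np
print(finger_overhang); s=state(); print(s['time'],s['tool_pos'],s['orientation'],s['width'])
for n in['scene','top']:
    c=camera(n); cv2.imwrite(f'pics/{n}0.png',c['frame'][:,:,::-1]); np.savez(f'{n}0.npz',**c)
    print(n,c['mtx'].tolist(),(-c['R'].T@c['t']).round(3))
E
```

```text
0.011
0.0 [0.2686296  0.53588835 0.22859058] [-2.99071005e-04  2.30318585e-01  9.73114845e-01 -8.70860965e-04] 0.09321686503839653
scene [[529.252490980111, 0.0, 325.2637747785559], [0.0, 529.252490980111, 243.4414746264121], [0.0, 0.0, 1.0]] [1.052 0.057 0.543]
top [[483.49558860406256, 0.0, 316.4909063856405], [0.0, 483.49558860406256, 231.36463054693027], [0.0, 0.0, 1.0]] [0.416 0.027 0.786]
```

View pics/top0.png

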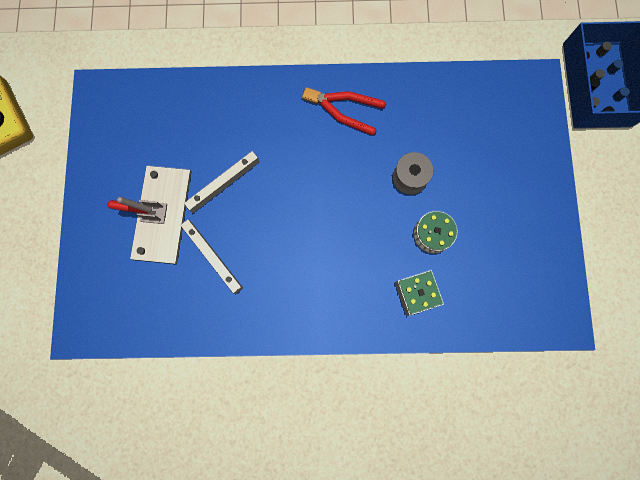

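View pics/scene0.png

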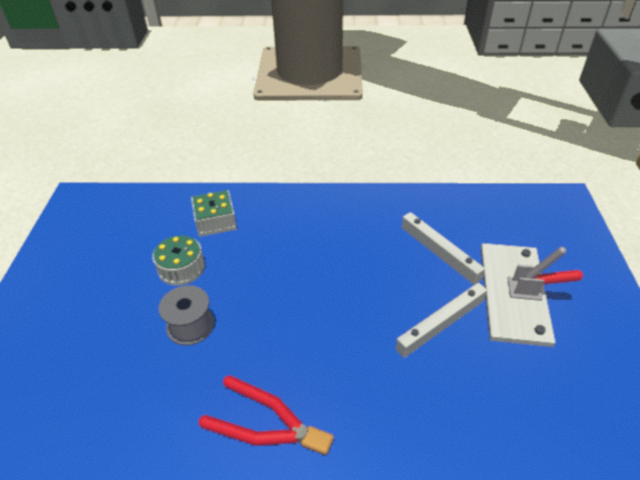

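The top view shows the round lamp at (437,231), the square module at (420,292), the spool at (413,173), and V rails from (187,208) to (256,155) and from (185,225) to (240,290). The mouth faces right (−y). The lamp has to leave between the spool and the square.

```bash
cat > h.py <<'E'
import numpy as np,cv2
def ray(c,uv,z):
    uv=np.atleast_2d(np.asarray(uv,float)); d=np.c_[uv,np.ones(len(uv))]@np.linalg.inv(c['mtx']).T@c['R']
    o=-c['R'].T@c['t']; return (o+d*((z-o[2])/d[:,2])[:,None])[:,:2]
def mask_green(f):
    h=cv2.cvtColor(f,cv2.COLOR_RGB2HSV); return cv2.inRange(h,(40,60,30),(92,255,255))
def blobs(m,amin=200):
    m=cv2.morphologyEx(m,cv2.MORPH_CLOSE,np.ones((7,7)))
    cs,_=cv2.findContours(m,cv2.RETR_EXTERNAL,cv2.CHAIN_APPROX_NONE); return [k[:,0,:] for k in cs if cv2.contourArea(k)>amin]
E
python3 - <<'E'
from h import *
for n in['top','scene']:
    c=dict(np.load(n+'0.npz')); f=c['frame']; print(n)
    for k in blobs(mask_green(f)):
        if k[:,1].min()<100: continue
        p=ray(c,k,.037).astype(np.float32)*1000; (r,a)=cv2.minEnclosingCircle(p); R=cv2.minAreaRect(p); print('green',np.round(r),round(a,1),np.round(R[0]),np.round(R[1]),R[2])
    h=cv2.cvtColor(f,cv2.COLOR_RGB2HSV); m=cv2.inRange(h,(0,0,0),(180,75,255))
    for k in blobs(m,300):
        if n=='top' and not(k[:,1].min()>75 and k[:,1].max()<345 and k[:,0].min()>80 and k[:,0].max()<560): continue
        if n=='scene' and k[:,1].min()<185: continue
        for z in(.024,.044):
            p=ray(c,k,z).astype(np.float32)*1000; R=cv2.minAreaRect(p); print('grey',z,k.mean(0).round(),np.round(R[0]),np.round(R[1]),round(R[2],1))
E
```

```text
top
green [ 463. -124.] 36.1 [ 463. -125.] [52. 52.] 16.51152229309082
green [ 559. -156.] 30.2 [ 560. -157.] [60. 58.] 88.87767791748047
scene
green [ 564. -157.] 29.7 [ 564. -157.] [59. 58.] 42.1118049621582
green [ 467. -125.] 34.3 [ 468. -125.] [52. 52.] 16.933025360107422
grey 0.024 [181. 282.] [ 615. -140.] [181.  65.] 18.5
grey 0.044 [181. 282.] [ 632. -132.] [174.  62.] 18.5
grey 0.024 [479. 288.] [619. 224.] [224. 242.] 71.0
grey 0.044 [479. 288.] [635. 218.] [215. 233.] 71.0
grey 0.024 [213. 212.] [ 469. -125.] [91. 56.] 17.1
grey 0.044 [213. 212.] [ 492. -118.] [88. 54.] 17.1
```

```bash
python3 - <<'E'
from h import *
c=dict(np.load('top0.npz')); f=c['frame']
h=cv2.cvtColor(f,cv2.COLOR_RGB2HSV); m=cv2.inRange(h,(0,0,0),(180,110,255))
m[:75]=0;m[345:]=0;m[:,:85]=0;m[:,555:]=0
sp=m.copy(); sp[:,:385]=0; sp[205:]=0
for k in blobs(sp): 
  x,y,w,hh=cv2.boundingRect(k); print('spoolbox',x,y,w,hh)
  # top flange: grey, top disc
vv,uu=np.mgrid[0:480,0:640]; Z=c['z_map']; d=np.dstack([uu,vv,np.ones_like(uu)])@np.linalg.inv(c['mtx']).T*Z[...,None]
W=(d-c['t'])@c['R']
t=((W[...,2]>.038)&(W[...,2]<.05)&(sp>0)).astype(np.uint8)
for k in blobs(t): r=cv2.minEnclosingCircle(ray(c,k,.044).astype(np.float32)*1000); print('spool',r)
rail=((W[...,2]>.018)&(W[...,2]<.03)&(m>0)).astype(np.uint8); rail[:,:184]=0; rail[:,262:]=0
F=[]
for lo,hi in((0,213),(217,480)):
  q=rail.copy(); q[:lo]=0;q[hi:]=0
  k=max(blobs(q,100),key=len); p=ray(c,k,.024).astype(np.float32)*1000; R=cv2.minAreaRect(p)
  print('rail',np.round(R[0],1),np.round(R[1],1),R[2],W[q>0][:,2].mean())
  b=cv2.boxPoints(R); e=[b[1]-b[0],b[2]-b[1]]; e=max(e,key=np.linalg.norm); e/=np.linalg.norm(e)
  if e[1]>0:e=-e   # towards mouth (-y)
  F.append((np.array(R[0]),e)); print(e)
(c1,e1),(c2,e2)=F
print('angle',np.degrees(np.arccos(e1@e2)))
ax=(e1+e2);ax/=np.linalg.norm(ax)   # mouth direction
A=[];B=[]
for cc,e in F:
  n=np.array([-e[1],e[0]]); n*=np.sign(n@ax); A.append(n);B.append(n@cc+8+32)
s=np.linalg.solve(A,B); print('seat',s,'mouth dir',ax, 'rail mid along/perp rel seat',[( (cc-s)@ax,(cc-s)@np.array([-ax[1],ax[0]])) for cc,_ in F])
E
```

```text
spoolbox 393 152 41 43
spool ((657.0867309570312, -124.95246887207031), 30.080917358398438)
rail [651.6 188. ] [ 18.1 141.5] 38.154876708984375 0.023482875070375192
[ 0.6177894 -0.7863436]
rail [527.6 203.1] [142.   16.4] 38.14240264892578 0.023492687640050535
[-0.7864783  -0.61761796]
angle 90.01249
seat [590.20712686 201.42611029] mouth dir [-0.11929406 -0.99285895] rail mid along/perp rel seat [(np.float64(5.986399597612456), np.float64(62.562416802006354)), (np.float64(5.810829306816652), np.float64(-62.38680262718883))]
```

```bash
cat > go.py <<'E'
import sys,numpy as np
from plant import state
from scipy.spatial.transform import Rotation as Ro
s=state(); R=Ro.from_quat(np.roll(s['orientation'],-1)).as_matrix(); p=s['tool_pos']*1000
print('t',round(s['time'],2),'pos',p.round(1),'head',np.degrees(np.arctan2(R[1,0],R[0,0])).round(2),'w',round(s['width']*1000,1),'F',s['force'].round(1))
if len(sys.argv)>4:
    x,y,z,h=map(float,sys.argv[1:]); d=R.T@(np.array([x,y,z])-p); print('delta',d.round(1),'yaw',((np.arctan2(R[1,0],R[0,0])-np.radians(h))).round(4))
E
python3 -m pendant '{"delta_pos":[[-37,-34,0],[-74,-68,0],[-111,-102,0],[-148,-136,0],[-185,-170,0]],"yaw":[0.12,0.24,0.36,0.48,0.6]}' -0.14
python3 go.py 557 -214 150 85.4
```

```text
time: 0.6
tool_pos: [0.3577, 0.3007, 0.2292]
orientation: [-0.0, 0.509, 0.86, -0.0]
force: [1.3, 0.5, 1.0]
width: 0.0572
grasp_force: 0.0
t 0.6 pos [357.7 300.7 229.2] head 118.74 w 57.2 F [1.3 0.5 1. ]
delta [-547.2  -72.7   79.3] yaw 0.5819
```

```bash
python3 -m pendant '{"delta_pos":[[-45,-6,0],[-90,-12,0],[-135,-18,0],[-180,-24,0],[-225,-30,0]],"yaw":[0.116,0.232,0.349,0.465,0.582]}'
python3 go.py 557 -214 150 85.4
```

```text
time: 1.1
tool_pos: [0.4406, 0.0895, 0.2294]
orientation: [-0.0, 0.735, 0.678, 0.0]
force: [0.6, 1.0, 0.7]
width: 0.0399
grasp_force: 0.0
t 1.1 pos [440.6  89.5 229.4] head 85.38 w 39.9 F [0.6 1.  0.7]
delta [-293.1  140.5   79.4] yaw -0.0004
```

```bash
python3 -m pendant '{"delta_pos":[[-42,20,0],[-84,40,0],[-126,60,0],[-168,80,0],[-210,100,0]],"yaw":[0,0,0,0,0]}'
python3 go.py 557 -214 100 85.4
```

```text
time: 1.6
tool_pos: [0.5243, -0.1276, 0.2292]
orientation: [-0.0, 0.734, 0.68, -0.0]
force: [0.7, 0.6, 0.6]
width: 0.0398
grasp_force: 0.0
t 1.6 pos [ 524.3 -127.6  229.2] head 85.63 w 39.8 F [0.7 0.6 0.6]
delta [-83.6  39.2 129.2] yaw 0.004
```

```bash
python3 -m pendant '{"delta_pos":[[-42,20,5],[-83,40,15],[-83,40,45],[-83,40,75],[-83,40,100]],"yaw":[0,0,0,0,0]}'
python3 go.py 557 -214 21 85.4; python3 - <<'E'
from plant import camera
from h import *
c=camera('scene');cv2.imwrite('pics/s1.png',c['frame'][:,:,::-1])
for k in blobs(mask_green(c['frame'])):
    if k[:,1].min()<100: continue
    print(cv2.minAreaRect(ray(c,k,.037).astype(np.float32)*1000))
E
```

```text
time: 2.1
tool_pos: [0.5569, -0.2117, 0.1271]
orientation: [-0.001, 0.734, 0.679, -0.0]
force: [0.2, 0.1, -0.4]
width: 0.0399
grasp_force: 0.0
t 2.1 pos [ 556.9 -211.7  127.1] head 85.59 w 39.9 F [ 0.2  0.1 -0.4]
delta [ -2.4   0.5 106.1] yaw 0.0032
((563.7305908203125, -156.51390075683594), (58.51431655883789, 57.99958038330078), 42.11182403564453)
((467.9886779785156, -125.51319885253906), (51.68655776977539, 51.61269760131836), 16.249393463134766)
```

View pics/s1.png

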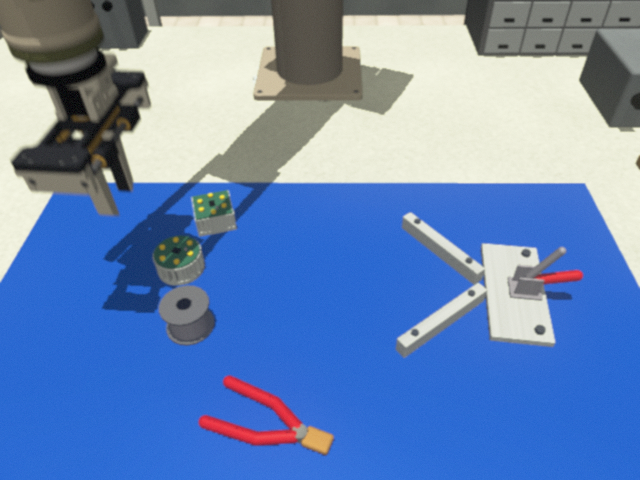

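The gripper is about 20 mm clear behind the lamp, with its fingers around (90,190), and nothing has been disturbed. I'll lower it and start pushing.

```bash
python3 -m pendant '{"delta_pos":[[-2,1,30],[-3,1.5,60],[-3,1.5,85],[-3,1.5,100],[-3,1.5,106]],"yaw":[0,0,0,0,0]}'
python3 -m pendant '{"delta_pos":[[0,0,0],[0,0,0]],"yaw":[0,0]}'
python3 go.py 587.5 168.5 21 85.4
```

```text
time: 2.65
tool_pos: [0.5581, -0.214, 0.0221]
orientation: [-0.001, 0.733, 0.68, -0.0]
force: [0.9, 0.2, 0.1]
width: 0.0398
grasp_force: 0.0
time: 2.85
tool_pos: [0.5601, -0.215, 0.0251]
orientation: [0.001, 0.733, 0.68, 0.0]
force: [0.4, -0.1, -0.7]
width: 0.04
grasp_force: 0.0
t 2.85 pos [ 560.1 -215.    25.1] head 85.65 w 40.0 F [ 0.4 -0.1 -0.7]
delta [384.5  -1.7   3.8] yaw 0.0044
```

```bash
python3 -m pendant '{"delta_pos":[[8,0,2],[14,0,3],[19,0,3],[24,0,3],[29,0,3]],"yaw":[0,0,0,0,0]}'
python3 -m pendant '{"delta_pos":[[6,0,0],[12,0,0],[19,0,0],[26,0,0],[33,0,0]],"yaw":[0,0,0,0,0]}'
python3 go.py 587.5 168.5 21 85.4; python3 - <<'E'
from plant import camera
from h import *
for n in('top','scene'):
  c=camera(n);cv2.imwrite(f'pics/{n}2.png',c['frame'][:,:,::-1])
  for k in blobs(mask_green(c['frame'])):
    if k[:,1].min()<100: continue
    print(cv2.minAreaRect(ray(c,k,.037).astype(np.float32)*1000))
E
```

```text
time: 3.35
tool_pos: [0.5614, -0.1854, 0.0209]
orientation: [0.0, 0.733, 0.68, -0.0]
force: [-1.2, -1.6, 1.0]
width: 0.0399
grasp_force: 0.9
time: 3.85
tool_pos: [0.564, -0.1523, 0.0208]
orientation: [0.0, 0.733, 0.68, 0.0]
force: [0.3, -2.8, 1.7]
width: 0.0401
grasp_force: 1.1
t 3.85 pos [ 564.  -152.3   20.8] head 85.65 w 40.1 F [ 0.3 -2.8  1.7]
delta [ 3.216e+02 -9.000e-01 -3.000e-01] yaw 0.0043
((568.3037109375, -112.07162475585938), (42.0563850402832, 58.97565841674805), 74.48245239257812)
((570.5546264648438, -118.50535583496094), (56.74665451049805, 59.44483947753906), 0.400044322013855)
((466.9811096191406, -125.24517822265625), (53.66242599487305, 51.11637878417969), 15.463202476501465)
```

View pics/scene2.png

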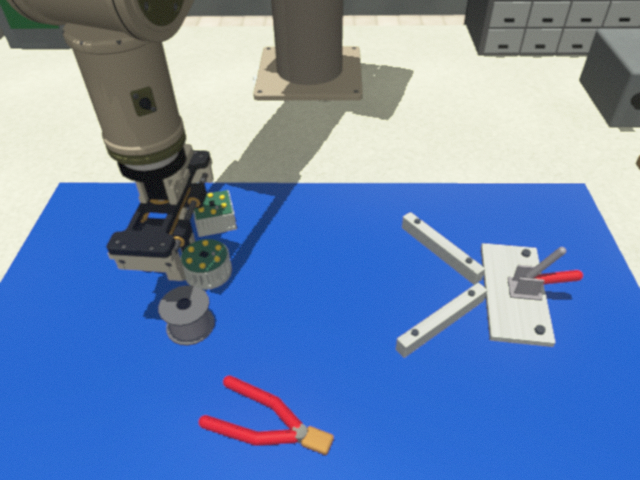

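The lamp is seated in the cradle of the two fingers, at about (207,262), and clear of the square and the spool. I'll keep pushing.

```bash

python3 -m pendant '{"delta_pos":[[8,0,0],[17,0,0],[26,0,0],[35,0,0],[45,0,0]],"yaw":[0,0,0,0,0]}' | grep -E 'tool|force'
python3 -m pendant '{"delta_pos":[[10,0,0],[20,0,0],[30,0,0],[40,0,0],[50,0,0]],"yaw":[0,0,0,0,0]}'| grep -E 'tool|force'
python3 -m pendant '{"delta_pos":[[10,0,0],[20,0,0],[30,0,0],[40,0,0],[50,0,0]],"yaw":[0,0,0,0,0]}'| grep -E 'tool|force'
python3 go.py 587.5 168.5 21 85.4; python3 - <<'E'
from plant import camera
from h import *
for n in('top','scene'):
  c=camera(n)
  for k in blobs(mask_green(c['frame'])):
    if k[:,1].min()<100: continue
    print(n,cv2.minAreaRect(ray(c,k,.037).astype(np.float32)*1000))
E
```

```text
tool_pos: [0.5672, -0.107, 0.0205]
force: [0.4, -1.7, 0.2]
grasp_force: 0.7
tool_pos: [0.571, -0.0571, 0.0206]
force: [-0.5, -1.4, -0.9]
grasp_force: 0.6
tool_pos: [0.5748, -0.0074, 0.0206]
force: [0.7, -2.1, -1.0]
grasp_force: 0.6
t 5.45 pos [574.8  -7.4  20.6] head 85.65 w 39.9 F [ 0.7 -2.1 -1. ]
delta [176.3  -0.7  -0.4] yaw 0.0043
top ((576.3361206054688, 40.6257438659668), (23.789608001708984, 55.032371520996094), 88.92378997802734)
scene ((580.812744140625, 36.158447265625), (57.13270568847656, 39.23159408569336), 5.135250568389893)
scene ((467.91180419921875, -125.20942687988281), (51.368614196777344, 52.32947540283203), 16.713926315307617)
```

```bash

python3 -m pendant '{"delta_pos":[[10,0,0],[20,0,0],[30,0,0],[40,0,0],[50,0,0]],"yaw":[0,0,0,0,0]}' | grep -E 'tool|force'
python3 -m pendant '{"delta_pos":[[10,0,0],[20,0,0],[30,0,0],[40,0,0],[50,0,0]],"yaw":[0,0,0,0,0]}'| grep -E 'tool|force'
python3 -m pendant '{"delta_pos":[[9,0,0],[18,0,0],[26,0,0],[34,0,0],[41,0,0]],"yaw":[0,0,0,0,0]}'| grep -E 'tool|force'
python3 -m pendant '{"delta_pos":[[5,0,0],[10,0,0],[14,0,0],[18,0,0],[21,0,0]],"yaw":[0,0,0,0,0]}'| grep -E 'tool|force'
python3 go.py 587.5 168.5 21 85.4; python3 - <<'E'
from plant import camera
import cv2
c=camera('scene');cv2.imwrite('pics/s3.png',c['frame'][:,:,::-1])
E
```

```text
tool_pos: [0.5787, 0.0425, 0.0207]
force: [0.1, -1.1, 0.3]
grasp_force: 0.8
tool_pos: [0.5825, 0.0923, 0.0207]
force: [-1.0, -1.6, 0.8]
grasp_force: 0.8
tool_pos: [0.5855, 0.133, 0.0206]
force: [-0.4, -2.2, 0.2]
grasp_force: 0.9
tool_pos: [0.5871, 0.1536, 0.0206]
force: [-0.2, -1.8, 0.6]
grasp_force: 0.9
t 7.55 pos [587.1 153.6  20.6] head 85.64 w 39.8 F [-0.2 -1.8  0.6]
delta [14.9 -0.7 -0.4] yaw 0.0042
```

View pics/s3.png

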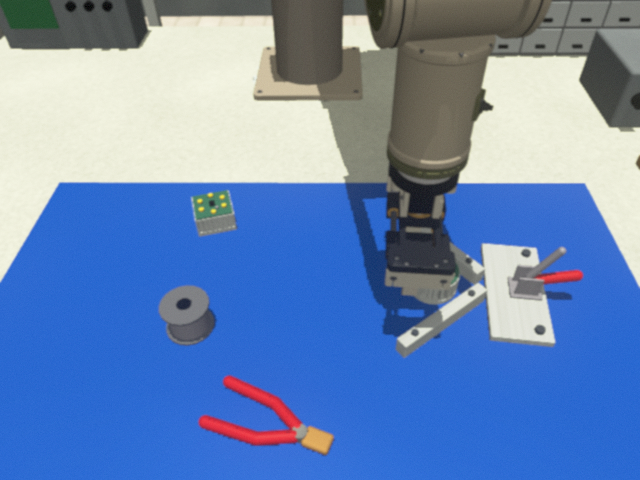

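The lamp is inside the V, about 15 mm short of home at about (440,290). I'll go slowly from here and watch the force.

```bash

python3 -m pendant '{"delta_pos":[[2,0,0],[4,0,0],[6,0,0],[8,0,0],[10,0,0]],"yaw":[0,0,0,0,0]}' | grep -E 'tool|force'
python3 -m pendant '{"delta_pos":[[1,0,0],[2,0,0],[3,0,0]],"yaw":[0,0,0]}'| grep -E 'tool|force'
```

```text
tool_pos: [0.5879, 0.1634, 0.0206]
force: [-0.7, -1.5, 0.6]
grasp_force: 0.9
tool_pos: [0.5881, 0.1663, 0.0207]
force: [-0.3, -0.8, -0.3]
grasp_force: 0.9
```

```bash

python3 -m pendant '{"delta_pos":[[1,0,0],[2,0,0]],"yaw":[0,0]}'| grep -E 'tool|force'
```

```text
tool_pos: [0.5882, 0.1683, 0.0206]
force: [0.8, -1.6, 1.3]
grasp_force: 0.9
```

Not home yet, so 1 mm steps until the force rises.

```bash

python3 -m pendant '{"delta_pos":[[1,0,0],[2,0,0]],"yaw":[0,0]}'| grep -E 'tool|force'
```

```text
tool_pos: [0.5884, 0.1704, 0.0206]
force: [-1.2, -1.7, 0.1]
grasp_force: 0.9
```

```bash

python3 -m pendant '{"delta_pos":[[0.5,0,0],[1,0,0]],"yaw":[0,0]}'| grep -E 'tool|force'
```

```text
tool_pos: [0.5886, 0.1708, 0.0207]
force: [1.5, -6.6, 1.6]
grasp_force: 2.7
```

```bash

python3 -m pendant '{"delta_pos":[[0.5,0,0],[1,0,0]],"yaw":[0,0]}'| grep -E 'tool|force'
```

```text
tool_pos: [0.5887, 0.171, 0.0206]
force: [0.6, -9.7, 1.9]
grasp_force: 4.2
```

```bash

python3 -m pendant '{"delta_pos":[[0.5,0,0],[1,0,0]],"yaw":[0,0]}'| grep -E 'tool|force'
```

```text
tool_pos: [0.5888, 0.1712, 0.0206]
force: [-0.2, -13.7, 2.9]
grasp_force: 5.8
```

The tool has stopped and the force is building to 14 N, so the lamp is seated. I'll back off, raise the arm and check.

```bash

python3 -m pendant '{"delta_pos":[[-5,0,0],[-15,0,0],[-35,0,0],[-60,0,0],[-70,0,0]],"yaw":[0,0,0,0,0]}'| grep -E 'tool|force'
python3 -m pendant '{"delta_pos":[[0,0,-30],[-20,0,-70],[-60,0,-110],[-105,0,-150],[-150,0,-170]],"yaw":[0,0,0,0,0]}'| grep -E 'tool|force'
python3 - <<'E'
from plant import camera
from h import *
for n in('top','scene'):
  c=camera(n);cv2.imwrite(f'pics/{n}4.png',c['frame'][:,:,::-1])
  for k in blobs(mask_green(c['frame'])):
    if k[:,1].min()<100: continue
    print(n,cv2.minAreaRect(ray(c,k,.037).astype(np.float32)*1000))
E
```

```text
tool_pos: [0.583, 0.1018, 0.0205]
force: [-0.1, 0.1, -0.4]
grasp_force: 0.0
tool_pos: [0.5737, -0.0329, 0.1864]
force: [1.1, -0.7, -0.5]
grasp_force: 0.0
top ((462.9053039550781, -124.84709167480469), (51.7529182434082, 52.30636215209961), 16.567846298217773)
top ((590.9041748046875, 202.02996826171875), (59.02781677246094, 57.51895523071289), 0.9715976119041443)
scene ((594.6353759765625, 200.8410186767578), (57.85331344604492, 58.3563117980957), 63.8118896484375)
scene ((467.91912841796875, -125.42381286621094), (51.259403228759766, 51.91453170776367), 16.713809967041016)
```

View pics/top4.png

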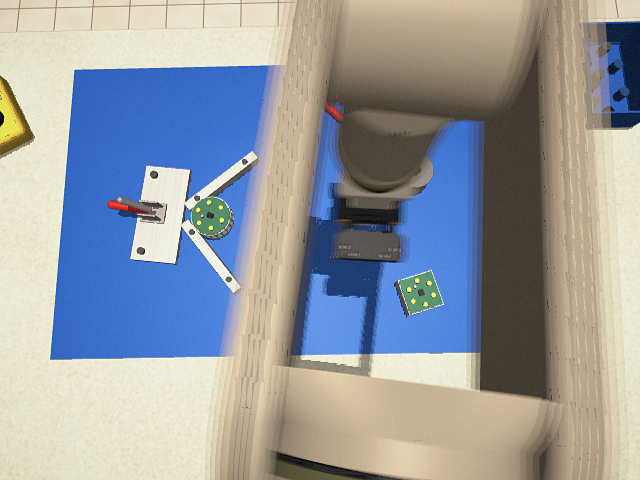

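View pics/scene4.png

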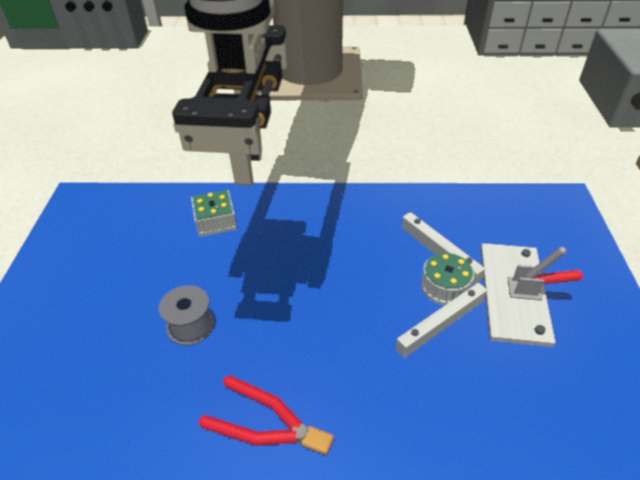

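The lamp is upright in the V at (211,216) in the top view, measuring (591,202) mm against a seat at (590,201) mm. The square module and spool have not moved, and the arm is clear.

```bash
python3 -m pendant '{"delta_pos":[[0,0,0],[0,0,0],[0,0,0]],"yaw":[0,0,0]}'|head -1; python3 -c "from plant import close_job;print(close_job())"
```

```text
time: 10.8
the job is handed in; nothing more can be done
None
```

The round lamp module is fully home in the V-stop, about 1 mm from the measured seat point, with the square module and spool where they started, and I handed the job in at 10.8 s with the arm clear (no verdict was returned).

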